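Finish the pinwheel layer of cartons on the shipping skid

ROBOT

A 6-joint arm with a two-finger parallel gripper is mounted at the origin on the work surface. World frame = base frame: x ahead of the robot, y to its left, z up, the work surface at z = 0. Lengths are in m, angles in rad, forces in N, time in s.
With the tool pointing down it reaches from about 0.35 to 0.775 m from the base axis. Payload 5.5 kg.
Tool frame: the origin (TCP) lies between the finger pads; the fingertips stand 19 mm ahead of it and the grasp point (between the pads) is the TCP; z points along the fingers, y is the line along which they close (so a half turn about z gives the same grasp; the last joint's range is limited). The gripper opens to 85 mm and grips with 20 to 120 N. Pads are 22 mm wide; open, the fingers measure 114 mm over their backs; the gripper's body (76 mm by 85 mm) begins 54 mm behind the grasp point. The pads swing forward as they close: fully open they stand 13 mm farther back than shut.
Start: joints at [-1.394, 0.313, 0.046, 1.304, 0, 1.431], TCP at [0.179, -0.546, 0.25] pointing down, gripper open.
Joint ranges: [-2.76, 2.76], [-0.86, 1.69], [-1.03, 1.26], [-2.2, 2.34], [-1.47, 1.5], [-3.14, 3.14]. Speed limits (rad/s): [2.57, 2.57, 3.14, 3.14, 3.14, 3.14].

INTERFACE

Orientations are given as a unit quaternion [w, x, y, z].
In Python, from workcell import env gives the robot as it stands.
- The arm moves only by the shell command python3 -m pendant 'ROWS' [FORCE]. ROWS is JSON, a list of rows, each an object with "travel": the shift along the tool's x, y, z scaled (see below), a list of three; "rot": the turn, a rotation vector about the tool's x, y, z scaled (see below), a list of three; "fingers": the opening, from -1 (shut) to 1 (fully open). In form: [{"travel": [dx, dy, dz], "rot": [wx, wy, wz], "fingers": fingers}, ...]. A call has 1 to 10 rows; each row is the pose to reach, as a shift and turn from the pose commanded when the call began, along the tool's axes at that moment; what a row does not reach only later rows make up. The controller multiplies each number of a shift by 0.12 m and each number of a turn by 60 degrees. A row lasts 1/10 s, in which the tool goes at most 50 mm and 8.59 degrees, less where a joint would pass 70% of its speed; a pose out of reach is approached as far as the arm can. A call with a number of a shift or a turn outside -1 to 1 is refused whole. A call with a gripper value outside its range is refused whole. The fingers move at their own pace and stop on an object; FORCE is the grip in N (left out, the last holds). Time passes only in rows, so rows that repeat a pose let the fingers close. It gives the time, the measured TCP pose, the force, the opening and the grip force at its end, in the units of the state.
- env.get_state(): the state, without advancing time (a new reading comes with each control period).
- env.read_camera(name): name is "scene" or "top"; returns (picture, depth): 400x640x3 uint8, blue, green, red; 400x640 float32, m along the optical axis (not along the pixel's ray), 0 where there is no reading.
- env.camera_model(name): a dict with "fovy" (degrees; the focal length in pixels is half the picture's height over the tangent of half this angle, whatever the lens; pixels are square), "cx", "cy" (the principal point, pixels), "rvec" (rotation vector, rad) and "tvec" (3), from world to camera coordinates, as OpenCV has them. Camera axes: x right, y down, z forward; pixel columns grow to the right and rows downward; lengths in m; the calibration is good to about 2 mm. A picture is of the moment at which its call begins. camera_model takes no time and is no camera call.
- env.hand_in(): hands the job in; it is judged then, once.
Trained networks look in the newest picture that a camera, given by its name, has taken for a name from the list of things; names that differ only in an ending like _2 or _b are one class to them, and where a whole thing is asked for, a point or a joint stands for the part that bears it (a point fixed in the world has none). Each returns a list of dicts, best first, with "conf" (0 to 1); they miss things now and then, are a little off and sometimes report something else, mostly with a low value. They report only what shows in the picture. A call takes as long as a camera call. They do not tell look-alikes from the thing itself.
- env.outline_of(camera, target): "mask" (400x640 bool, what is visible of it) and "xy" ([column, row] in pixels, amid what is visible of it).
The state is a dict: "clock": time; "joint_pos": joint angles; "qvel": joint speeds; "tau": joint torques, N m; "tcp_pos": TCP position; "orientation": TCP orientation; "wrist_force": force on the tool from outside, world axes, zero at the start; "ft_torque": the same for the moment, N m; "finger_gap": finger opening in m; "grip_force": force on a finger pad.
Only numpy, scipy, OpenCV 4.12 (cv2) and the standard library are available. Lean on these libraries where they do the work, as an engineer would, in place of code of your own. Each camera call takes 0.05 s, during which the arm holds its last target. There are 200 camera calls.

TASK

Finish the bottom layer on the shipping skid: gently set the three loose cartons down with the one already there so that the four make a square pinwheel centred on the deck, each flat along its own edge of the deck with its end meeting the inner side of the next carton, small even gaps between them, and every white label facing outward. Leave the first carton in its place, and do not disturb the couplings, the bush or the tape dispenser.

Things in the scene. Friction and masses are not known exactly. Their poses are not given: they have to be found in the camera images.
- skid: square plywood shipping skid, fixed to the bench by its black rubber mat (280 x 280 x 3 mm); deck 240 x 240 mm, its upper face 48 mm above the bench. Origin at the centre of the mat's underside, at bench height; x and y parallel to the deck's edges, z up
- layer (a point): centre of the deck's upper face, axes as the skid's: centre of the pinwheel. Centres of the carton places in its x, y (mm): (-33, -83) long axis along x, label to -y (carton1 is there); (83, -33) long axis along y, label to +x; (33, 83) along x, label to +y; (-83, 33) along y, label to -x. This leaves 6 mm gaps, 7 mm of deck outside, and an open square of 106 mm in the middle
- carton1: closed rigid brown carton, 160 long (x) x 60 wide (y) x 70 mm high, 0.5 to 0.75 kg; origin at the centre of its underside, z up. Blank white label, 90 mm wide, on the middle of one long side (-y), folded 19 mm onto the top; tan tape along the top. Already in its place on the skid's deck, along the -y edge.
- coupling1: black steel drill coupling standing on end, 58 mm across its collar, 150 mm high; origin at the centre of its foot; bystander beyond the cartons
- coupling2: as coupling1, beside it; bystander
- bush: bronze bush standing on end, 64 mm across, 70 mm high; origin at the centre of its foot; bystander
- dispenser: grey bench tape dispenser, 190 x 70 mm, 117 mm high, with a roll of tan tape; origin at the centre of its underside; bystander to the right of the skid
- carton2: closed rigid brown carton, 160 long (x) x 60 wide (y) x 70 mm high, 0.5 to 0.75 kg; origin at the centre of its underside, z up. Blank white label, 90 mm wide, on the middle of one long side (-y), folded 19 mm onto the top; tan tape along the top. Waits on the bench left of the skid, free on both long sides; the waiting cartons are interchangeable
- carton3: closed rigid brown carton, 160 long (x) x 60 wide (y) x 70 mm high, 0.5 to 0.75 kg; origin at the centre of its underside, z up. Blank white label, 90 mm wide, on the middle of one long side (-y), folded 19 mm onto the top; tan tape along the top. Waits on the bench left of the skid, free on both long sides; the waiting cartons are interchangeable
- carton4: closed rigid brown carton, 160 long (x) x 60 wide (y) x 70 mm high, 0.5 to 0.75 kg; origin at the centre of its underside, z up. Blank white label, 90 mm wide, on the middle of one long side (-y), folded 19 mm onto the top; tan tape along the top. Waits on the bench left of the skid, free on both long sides; the waiting cartons are interchangeable
Things that resemble listed ones, but are neither listed nor needed, are in the scene too. What is shaped like the carton4 but purple is not meant. What is shaped like the carton1 but blue is not meant.

How it is judged:
By the outcome, as a careful person would: the job done as asked, in the order asked, and still so for the second after the job is handed in, with the robot touching nothing.
It also fails if it takes over 67 s, if anything falls off the work surface, if the arm or the gripper's body presses on something with over 40 N, if the wrist force passes 120 N, or if a joint passes its speed limit or range.

## Working session

There is one attempt and no reset: what is moved stays moved. The work goes in short steps, Python scripts to look and compute and a shell command to move; the robot and the scene stay as the last step left them, time stands still between calls to the robot, and variables do not carry over. Pictures are saved under pics/ and viewed, at most 10 in all, crops included, and the job is handed in when it is done.

```bash
ls; mkdir -p pics; cat > h.py <<'E'
import numpy as np, cv2
from workcell import env
def cam(n):
    m=env.camera_model(n); f=200/np.tan(np.radians(m["fovy"])/2)
    R=cv2.Rodrigues(np.array(m["rvec"],float))[0]; return f,m["cx"],m["cy"],R,np.array(m["tvec"],float)
def cloud(n,d):
    f,cx,cy,R,t=cam(n); v,u=np.mgrid[0:400,0:640]
    p=np.dstack([(u-cx)/f*d,(v-cy)/f*d,d])-t
    return p@R
def proj(n,P):
    f,cx,cy,R,t=cam(n); q=np.atleast_2d(P)@R.T+t
    return np.c_[f*q[:,0]/q[:,2]+cx,f*q[:,1]/q[:,2]+cy]
E
python3 - <<'E'
from h import *
for n in("scene","top"):
    im,d=env.read_camera(n); cv2.imwrite(f"pics/{n}0.png",im); np.savez(f"{n}0.npz",im=im,d=d); print(n,env.camera_model(n),(d==0).mean())
print(env.get_state())
E
```

```text
pics
scene {'fovy': 52.341658290439526, 'cx': 317.8820360281928, 'cy': 204.38884348106967, 'rvec': array([ 1.0491571 ,  2.34166722, -1.09058793]), 'tvec': array([ 0.33666201, -0.2183136 ,  1.56158934])} 0.003890625
top {'fovy': 48.238917290960906, 'cx': 318.29961350750136, 'cy': 192.74253653091247, 'rvec': array([ 2.12461267, -2.13336339,  0.14332265]), 'tvec': array([0.02497282, 0.51603977, 1.7585653 ])} 0.00402734375
{'clock': 0.1, 'joint_pos': array([-1.39359742e+00,  3.13894130e-01,  4.51448030e-02,  1.30359710e+00,
        9.55679612e-07,  1.43122027e+00]), 'qvel': array([-1.53415452e-04, -5.60155264e-04,  2.61674046e-03, -1.45551235e-03,
       -9.10511681e-05, -9.93158182e-04]), 'tau': array([ 1.93985419e-03, -4.81723666e+01,  2.99244064e+01,  1.26783139e-02,
       -1.08545380e-04,  1.03042618e-05]), 'tcp_pos': array([ 0.17904776, -0.545993  ,  0.2495371 ]), 'orientation': array([-7.74922263e-04,  9.87482607e-01,  1.57726029e-01, -1.41011873e-05]), 'wrist_force': array([0.55438982, 1.43245715, 0.08828149]), 'ft_torque': array([ 0.00227164,  0.01345961, -0.05550491]), 'grip_force': 0.0, 'finger_gap': 0.08544388235799626}
```

View pics/scene0.png

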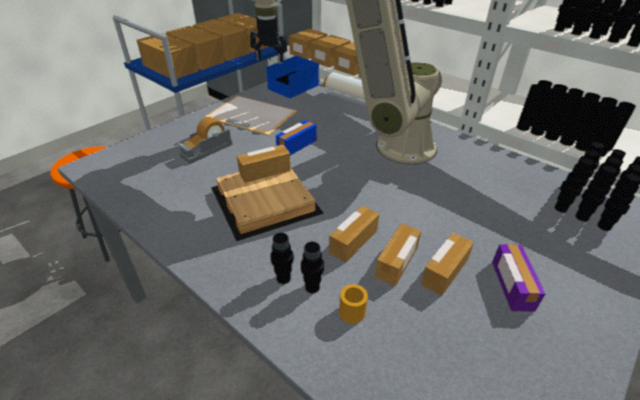

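View pics/top0.png

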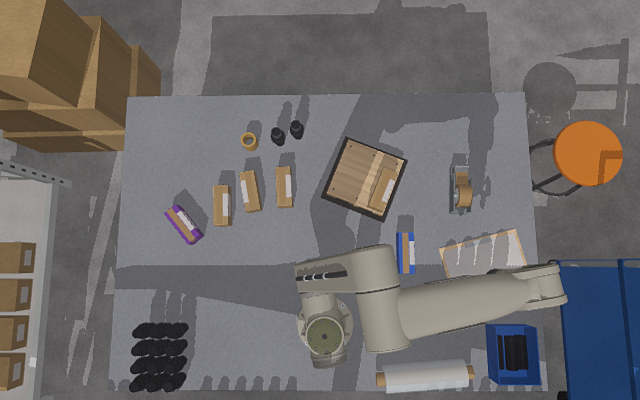

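```bash
python3 - <<'E'
from h import *
for t in("carton2","skid"):
  for n in("scene","top"):
    d=np.load(f"{n}0.npz")["d"]; C=cloud(n,d)
    for k,r in enumerate(env.outline_of(n,t)):
        m=r["mask"]&(d>0); P=C[m]; zt=np.percentile(P[:,2],95)
        print(t,n,round(r["conf"],2),np.round(r["xy"]),m.sum(),"ztop",zt.round(4),"med",np.median(P,0).round(3))
        if r["conf"]>.3: np.save(f"m_{t}_{n}_{k}.npy",r["mask"])
        T=P[P[:,2]>zt-.012][:,:2].astype(np.float32)
        print("   rect",[np.round(x,4) for x in cv2.minAreaRect(T)])
E
```

```text
carton2 scene 0.86 [263. 161.] 1376 ztop 0.1219 med [ 0.532 -0.213  0.106]
   rect [array([ 0.5188, -0.2269]), array([0.0656, 0.1625]), np.float64(67.9321)]
carton2 scene 0.64 [441. 261.] 1815 ztop 0.074 med [0.496 0.418 0.071]
   rect [array([0.4665, 0.4118]), array([0.1631, 0.0617]), np.float64(2.0832)]
carton2 scene 0.63 [520. 278.] 2315 ztop 0.074 med [0.419 0.571 0.069]
   rect [array([0.3936, 0.5644]), array([0.1602, 0.0614]), np.float64(39.1577)]
carton2 scene 0.63 [299. 134.] 868 ztop 0.0746 med [ 0.286 -0.291  0.062]
   rect [array([ 0.2769, -0.3169]), array([0.0643, 0.1624]), np.float64(89.5614)]
carton2 scene 0.57 [354. 234.] 1671 ztop 0.074 med [0.56  0.177 0.069]
   rect [array([0.5402, 0.1622]), array([0.1632, 0.0627]), np.float64(2.9979)]
carton2 scene 0.57 [397. 254.] 1646 ztop 0.074 med [0.553 0.308 0.071]
   rect [array([0.5242, 0.2987]), array([0.1624, 0.0611]), np.float64(9.9949)]
carton2 top 0.95 [219. 204.] 773 ztop 0.0771 med [0.465 0.404 0.069]
   rect [array([0.4672, 0.4101]), array([0.1585, 0.0621]), np.float64(1.9483)]
carton2 top 0.89 [182. 224.] 789 ztop 
[... 320 characters left out ...]
 0.16  0.069]
   rect [array([0.5414, 0.1617]), array([0.1611, 0.0605]), np.float64(3.2153)]
carton2 top 0.69 [249. 190.] 713 ztop 0.0766 med [0.52  0.294 0.069]
   rect [array([0.5241, 0.2973]), array([0.1621, 0.0617]), np.float64(11.4724)]
carton2 top 0.59 [383. 187.] 702 ztop 0.1246 med [ 0.513 -0.225  0.117]
   rect [array([ 0.5194, -0.2279]), array([0.0596, 0.16  ]), np.float64(66.9784)]
skid scene 0.64 [261. 204.] 4815 ztop 0.0523 med [ 0.624 -0.112  0.049]
   rect [array([ 0.5802, -0.164 ]), array([0.2451, 0.2406]), np.float64(67.672)]
skid top 0.57 [360. 177.] 3886 ztop 0.0549 med [ 0.586 -0.144  0.046]
   rect [array([ 0.5815, -0.1653]), array([0.2399, 0.2412]), np.float64(67.6957)]
```

The scene shows two decoys: purple at scene (520,278) / top (182,224), and blue at scene (299,134) / top (403,254). The plain brown cartons at top (284,184), (249,190) and (219,204) match carton2–4, and carton1 is on the skid at top (383,187). I'll confirm this and the label sides in one crop.

```bash
python3 - <<'E'
from h import *
z=np.load("top0.npz"); im=z["im"]; C=cloud("top",z["d"])
cv2.imwrite("pics/crop1.png",cv2.resize(im[120:270,150:420],None,fx=2.9,fy=2.9,interpolation=cv2.INTER_CUBIC))
hsv=cv2.cvtColor(im,cv2.COLOR_BGR2HSV)
for n,(x,y,zt,a) in dict(A=(.5408,.1620,.07,3.1),B=(.5241,.298,.07,10.7),C=(.4669,.411,.07,2.0),c1=(.5191,-.2274,.118,-22.4)).items():
    r=np.radians(a); dx=C[...,0]-x; dy=C[...,1]-y
    l=dx*np.cos(r)+dy*np.sin(r); w=-dx*np.sin(r)+dy*np.cos(r)
    top=(abs(l)<.09)&(abs(w)<.04)&(C[...,2]>zt-.012)
    wh=top&(hsv[...,1]<60)&(hsv[...,2]>130)
    print(n,top.sum(),wh.sum(),"label w",w[wh].mean().round(3),"l",l[wh].mean().round(3), "ztop med",np.median(C[top][:,2]).round(4))
t=np.radians(-22.32); o=np.array([.5809,-.1647]); R=np.array([[np.cos(t),-np.sin(t)],[np.sin(t),np.cos(t)]])
print("carton1 in skid",(R.T@(np.array([.5191,-.2274])-o)).round(4))
for p in((.083,-.033),(.033,.083),(-.083,.033)): print(p,(o+R@p).round(4))
E
```

```text
A 607 125 label w -0.018 l 0.001 ztop med 0.0697
B 605 117 label w 0.019 l 0.0 ztop med 0.0701
C 635 120 label w -0.018 l 0.003 ztop med 0.07
c1 653 133 label w -0.02 l 0.001 ztop med 0.118
carton1 in skid [-0.0334 -0.0815]
(0.083, -0.033) [ 0.6451 -0.2267]
(0.033, 0.083) [ 0.6429 -0.1005]
(-0.083, 0.033) [ 0.5167 -0.1027]
```

View pics/crop1.png

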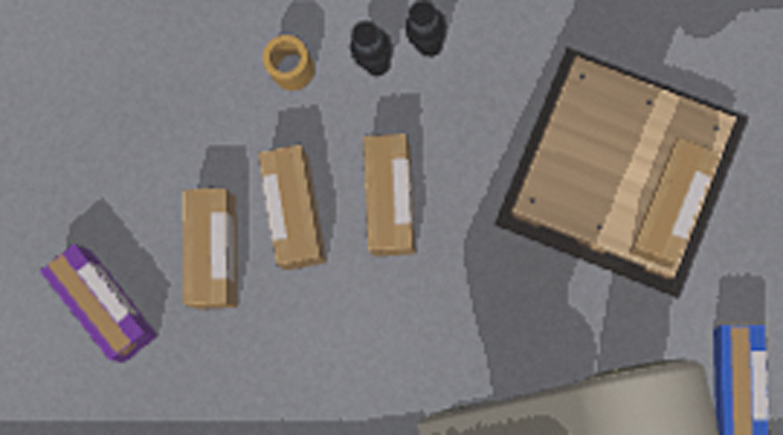

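The crop confirms it. At crop (388,195), (290,205) and (208,245) there are three brown cartons, A, B and C. The purple one at (100,300) and the blue one at (740,380) are not meant. Labels: A faces -y, B +y, C -y. Assignment: A goes to place (83,-33), B to (33,83), C to (-83,33).

```bash
cat > plan.py <<'E'
# python3 plan.py x y z psi_deg [x0 y0 z0 psi0]: calls (travel/rot units) from here/start to target, tool down
import sys, numpy as np
from workcell import env
a=list(map(float,sys.argv[1:])); tgt=np.array(a[:4])
s=env.get_state(); q=s["orientation"]
psi=np.degrees(2*np.arctan2(q[2],q[1]))
cur=np.array(a[4:8]) if len(a)>4 else np.r_[s["tcp_pos"],psi]
tgt[3]=cur[3]+(tgt[3]-cur[3]+180)%360-180 if "-w" not in sys.argv else tgt[3]
print("cur",cur.round(4),"tgt",tgt.round(4))
n=max(1,int(np.ceil(max(np.linalg.norm(tgt[:3]-cur[:3])/.118,abs(tgt[3]-cur[3])/58))))
for i in range(n):
    p=cur+(tgt-cur)*i/n; d=(tgt-cur)/n; c,t=np.cos(np.radians(p[3])),np.sin(np.radians(p[3]))
    v=np.array([c*d[0]+t*d[1], t*d[0]-c*d[1], -d[2]])/.12
    print("travel",v.round(3),"rz",round(-d[3]/60,3),"rows>=",max(int(np.ceil(np.linalg.norm(d[:3])/.05)),int(np.ceil(abs(d[3])/8.59))))
E
python3 plan.py .5408 .1620 .25 -176.9 | sed 1q; python3 plan.py .5408 .1620 .25 183.1
```

```text
cur [ 0.1791 -0.5462  0.25   18.1489] tgt [5.408e-01 1.620e-01 2.500e-01 1.831e+02]
cur [ 0.1791 -0.5462  0.25   18.1489] tgt [5.408e-01 1.620e-01 2.500e-01 1.831e+02]
travel [ 0.672 -0.667 -0.   ] rz -0.393 rows>= 3
travel [ 0.882 -0.343 -0.   ] rz -0.393 rows>= 3
travel [ 0.946  0.039 -0.   ] rz -0.393 rows>= 3
travel [ 0.852  0.413 -0.   ] rz -0.393 rows>= 3
travel [ 0.615  0.719 -0.   ] rz -0.393 rows>= 3
travel [ 0.276  0.905 -0.   ] rz -0.393 rows>= 3
travel [-0.109  0.94  -0.   ] rz -0.393 rows>= 3
```

```bash
python3 -m pendant '[{"travel":[0.672,-0.667,0],"rot":[0,0,-0.393],"fingers":1},{"travel":[0.672,-0.667,0],"rot":[0,0,-0.393],"fingers":1},{"travel":[0.672,-0.667,0],"rot":[0,0,-0.393],"fingers":1},{"travel":[0.672,-0.667,0],"rot":[0,0,-0.393],"fingers":1}]' 60
python3 -m pendant '[{"travel":[0.882,-0.343,0],"rot":[0,0,-0.393],"fingers":1},{"travel":[0.882,-0.343,0],"rot":[0,0,-0.393],"fingers":1},{"travel":[0.882,-0.343,0],"rot":[0,0,-0.393],"fingers":1},{"travel":[0.882,-0.343,0],"rot":[0,0,-0.393],"fingers":1}]'
python3 plan.py .5408 .1620 .25 183.1
```

```text
clock: 0.7
tcp_pos: [0.2317, -0.4431, 0.2507]
orientation: [-0.0, 0.934, 0.358, 0.0]
wrist_force: [-0.4, -0.3, -0.1]
finger_gap: 0.0853
grip_force: 0.0
clock: 1.1
tcp_pos: [0.283, -0.3432, 0.2506]
orientation: [0.0, 0.842, 0.54, -0.0]
wrist_force: [0.5, -0.4, -0.3]
finger_gap: 0.0851
grip_force: 0.0
cur [ 0.283  -0.3432  0.2506 65.3915] tgt [5.408e-01 1.620e-01 2.500e-01 1.831e+02]
travel [0.944 0.04  0.001] rz -0.392 rows>= 3
travel [0.85  0.414 0.001] rz -0.392 rows>= 3
travel [0.614 0.719 0.001] rz -0.392 rows>= 3
travel [0.276 0.904 0.001] rz -0.392 rows>= 3
travel [-0.108  0.939  0.001] rz -0.392 rows>= 3
```

```bash
python3 -m pendant '[{"travel":[0.944,0.04,0],"rot":[0,0,-0.392],"fingers":1},{"travel":[0.944,0.04,0],"rot":[0,0,-0.392],"fingers":1},{"travel":[0.944,0.04,0],"rot":[0,0,-0.392],"fingers":1}]' >/dev/null
python3 -m pendant '[{"travel":[0.85,0.414,0],"rot":[0,0,-0.392],"fingers":1},{"travel":[0.85,0.414,0],"rot":[0,0,-0.392],"fingers":1},{"travel":[0.85,0.414,0],"rot":[0,0,-0.392],"fingers":1}]' >/dev/null
python3 -m pendant '[{"travel":[0.614,0.719,0],"rot":[0,0,-0.392],"fingers":1},{"travel":[0.614,0.719,0],"rot":[0,0,-0.392],"fingers":1},{"travel":[0.614,0.719,0],"rot":[0,0,-0.392],"fingers":1}]' >/dev/null
python3 -m pendant '[{"travel":[0.276,0.904,0],"rot":[0,0,-0.392],"fingers":1},{"travel":[0.276,0.904,0],"rot":[0,0,-0.392],"fingers":1},{"travel":[0.276,0.904,0],"rot":[0,0,-0.392],"fingers":1}]' >/dev/null
python3 -m pendant '[{"travel":[-0.108,0.939,0],"rot":[0,0,-0.392],"fingers":1},{"travel":[-0.108,0.939,0],"rot":[0,0,-0.392],"fingers":1},{"travel":[-0.108,0.939,0],"rot":[0,0,-0.392],"fingers":1},{"travel":[-0.108,0.939,0],"rot":[0,0,-0.392],"fingers":1},{"travel":[-0.108,0.939,0],"rot":[0,0,-0.392],"fingers":1}]'
python3 plan.py .5408 .1620 .042 183.1
```

```text
clock: 2.8
tcp_pos: [0.5419, 0.1595, 0.2496]
orientation: [-0.0, -0.023, 1.0, -0.0]
wrist_force: [-0.5, -0.7, 0.8]
finger_gap: 0.0853
grip_force: 0.0
cur [5.419000e-01 1.595000e-01 2.496000e-01 1.826168e+02] tgt [5.408e-01 1.620e-01 4.200e-02 1.831e+02]
travel [0.004 0.011 0.865] rz -0.004 rows>= 3
travel [0.004 0.011 0.865] rz -0.004 rows>= 3
```

Descend onto A in two stages, then close and lift.

```bash
python3 -m pendant '[{"travel":[0.008,0.022,0.4],"rot":[0,0,-0.008],"fingers":1},{"travel":[0.008,0.022,0.8],"rot":[0,0,-0.008],"fingers":1},{"travel":[0.008,0.022,0.86],"rot":[0,0,-0.008],"fingers":1},{"travel":[0.008,0.022,0.86],"rot":[0,0,-0.008],"fingers":1}]'
python3 -m pendant '[{"travel":[0,0,0.3],"rot":[0,0,0],"fingers":1},{"travel":[0,0,0.6],"rot":[0,0,0],"fingers":1},{"travel":[0,0,0.8],"rot":[0,0,0],"fingers":1},{"travel":[0,0,0.87],"rot":[0,0,0],"fingers":1},{"travel":[0,0,0.87],"rot":[0,0,0],"fingers":1}]'
python3 -m pendant '[{"travel":[0,0,0],"rot":[0,0,0],"fingers":-1},{"travel":[0,0,0],"rot":[0,0,0],"fingers":-1},{"travel":[0,0,0],"rot":[0,0,0],"fingers":-1},{"travel":[0,0,0],"rot":[0,0,0],"fingers":-1},{"travel":[0,0,0],"rot":[0,0,0],"fingers":-1},{"travel":[0,0,0],"rot":[0,0,0],"fingers":-1}]' 60
```

```text
clock: 3.2
tcp_pos: [0.5389, 0.1616, 0.1463]
orientation: [-0.002, -0.028, 1.0, -0.0]
wrist_force: [-0.4, 0.7, 1.2]
finger_gap: 0.0854
grip_force: 0.0
clock: 3.7
tcp_pos: [0.5412, 0.1628, 0.0439]
orientation: [0.001, -0.029, 1.0, -0.0]
wrist_force: [0.1, -0.2, 0.3]
finger_gap: 0.0856
grip_force: 0.0
clock: 4.3
tcp_pos: [0.5421, 0.1631, 0.0452]
orientation: [0.002, -0.029, 1.0, -0.0]
wrist_force: [0.8, -1.7, 5.7]
finger_gap: 0.0597
grip_force: 67.1
```

```bash
python3 -m pendant '[{"travel":[0,0,-0.15],"rot":[0,0,0],"fingers":-1},{"travel":[0,0,-0.4],"rot":[0,0,0],"fingers":-1},{"travel":[0,0,-0.75],"rot":[0,0,0],"fingers":-1},{"travel":[0,0,-1],"rot":[0,0,0],"fingers":-1}]' >/dev/null
python3 -m pendant '[{"travel":[0,0,-0.35],"rot":[0,0,0],"fingers":-1},{"travel":[0,0,-0.7],"rot":[0,0,0],"fingers":-1},{"travel":[0,0,-0.8],"rot":[0,0,0],"fingers":-1},{"travel":[0,0,-0.8],"rot":[0,0,0],"fingers":-1}]'
python3 plan.py .6454 -.2260 .255 247.7
```

```text
clock: 5.1
tcp_pos: [0.541, 0.1634, 0.2602]
orientation: [0.002, -0.03, 1.0, 0.0]
wrist_force: [0.2, -0.2, -8.8]
finger_gap: 0.0596
grip_force: 68.2
cur [5.410000e-01 1.634000e-01 2.602000e-01 1.833933e+02] tgt [ 6.454e-01 -2.260e-01  2.550e-01  2.477e+02]
travel [-0.169 -0.823  0.011] rz -0.268 rows>= 3
travel [ 0.065 -0.837  0.011] rz -0.268 rows>= 3
travel [ 0.295 -0.786  0.011] rz -0.268 rows>= 3
travel [ 0.501 -0.674  0.011] rz -0.268 rows>= 3
```

```bash
python3 -m pendant '[{"travel":[-0.05,-0.25,0],"rot":[0,0,-0.08],"fingers":-1},{"travel":[-0.1,-0.55,0],"rot":[0,0,-0.18],"fingers":-1},{"travel":[-0.169,-0.823,0.011],"rot":[0,0,-0.268],"fingers":-1}]' >/dev/null
python3 -m pendant '[{"travel":[0.02,-0.28,0],"rot":[0,0,-0.09],"fingers":-1},{"travel":[0.04,-0.56,0],"rot":[0,0,-0.18],"fingers":-1},{"travel":[0.065,-0.837,0.011],"rot":[0,0,-0.268],"fingers":-1}]' >/dev/null
python3 -m pendant '[{"travel":[0.1,-0.26,0],"rot":[0,0,-0.09],"fingers":-1},{"travel":[0.2,-0.53,0],"rot":[0,0,-0.18],"fingers":-1},{"travel":[0.295,-0.786,0.011],"rot":[0,0,-0.268],"fingers":-1}]' >/dev/null
python3 -m pendant '[{"travel":[0.2,-0.28,0],"rot":[0,0,-0.1],"fingers":-1},{"travel":[0.4,-0.55,0],"rot":[0,0,-0.2],"fingers":-1},{"travel":[0.501,-0.674,0.011],"rot":[0,0,-0.268],"fingers":-1},{"travel":[0.501,-0.674,0.011],"rot":[0,0,-0.268],"fingers":-1},{"travel":[0.501,-0.674,0.011],"rot":[0,0,-0.268],"fingers":-1},{"travel":[0.501,-0.674,0.011],"rot":[0,0,-0.268],"fingers":-1}]'
python3 plan.py .6454 -.2260 .140 247.7
python3 - <<'E'
from workcell import env
for i in range(2):
    s=env.get_state(); print(s["tcp_pos"],s["orientation"])
    env.read_camera("top")
E
```

```text
clock: 6.6
tcp_pos: [0.6435, -0.2249, 0.2511]
orientation: [-0.001, -0.557, 0.83, 0.002]
wrist_force: [1.0, 0.8, -6.4]
finger_gap: 0.059
grip_force: 68.8
cur [ 6.435000e-01 -2.249000e-01  2.511000e-01  2.477219e+02] tgt [ 6.454e-01 -2.260e-01  1.400e-01  2.477e+02]
travel [ 0.002 -0.018  0.926] rz 0.0 rows>= 3
[ 0.64354291 -0.22493515  0.25107989] [-0.00092323 -0.55717833  0.83039019  0.00189457]
[ 0.6438597  -0.22481356  0.25195332] [-5.88943057e-04 -5.57400750e-01  8.30242455e-01  1.23380203e-03]
```

```bash
cat > meas.py <<'E'
# held carton pose in skid axes: python3 meas.py ztop ; prints centre/yaw of top face regions seen in both cameras
import sys; from h import *
zt=float(sys.argv[1]); gx,gy=map(float,sys.argv[2:4])
t=np.radians(-22.32); o=np.array([.5812,-.1640]); R=np.array([[np.cos(t),-np.sin(t)],[np.sin(t),np.cos(t)]])
for n in("top","scene"):
    im,d=env.read_camera(n); C=cloud(n,d); L=(C[...,:2]-o)@R
    hsv=cv2.cvtColor(im,cv2.COLOR_BGR2HSV)
    col=(hsv[...,0]>8)&(hsv[...,0]<25)&(hsv[...,1]>60)|(hsv[...,1]<60)&(hsv[...,2]>140)
    m=(abs(C[...,2]-zt)<.012)&(abs(L[...,0]-gx)<.1)&(abs(L[...,1]-gy)<.1)&col&(d>0)
    k,lab,st,_=cv2.connectedComponentsWithStats(m.astype(np.uint8))
    for j in range(1,k):
        if st[j,4]>150:
            P=L[lab==j].astype(np.float32); r=cv2.minAreaRect(P)
            print(n,st[j,4],"z",np.median(C[lab==j][:,2]).round(4),"c(mm)",np.round(np.array(r[0])*1e3,1),"size",np.round(np.array(r[1])*1e3,1),"ang",round(r[2],1))
E
python3 meas.py .28 .083 -.033; python3 meas.py .118 -.033 -.083
```

```text
scene 547 z 0.2798 c(mm) [ 79.  -14.5] size [130.8  61.9] ang 85.7
scene 662 z 0.1197 c(mm) [-34.2 -81.4] size [ 67.5 162.4] ang 89.6
```

```bash
python3 -m pendant '[{"travel":[0.005,-0.014,0.25],"rot":[0,0,0],"fingers":-1},{"travel":[0.005,-0.014,0.5],"rot":[0,0,0],"fingers":-1},{"travel":[0.005,-0.014,0.75],"rot":[0,0,0],"fingers":-1},{"travel":[0.005,-0.014,0.92],"rot":[0,0,0],"fingers":-1},{"travel":[0.005,-0.014,0.92],"rot":[0,0,0],"fingers":-1}]'
python3 -m pendant '[{"travel":[0,0,0.1],"rot":[0,0,0],"fingers":-1},{"travel":[0,0,0.2],"rot":[0,0,0],"fingers":-1},{"travel":[0,0,0.28],"rot":[0,0,0],"fingers":-1},{"travel":[0,0,0.34],"rot":[0,0,0],"fingers":-1},{"travel":[0,0,0.34],"rot":[0,0,0],"fingers":-1}]'
python3 plan.py .6454 -.2260 .091 247.7
python3 meas.py .130 .083 -.033
```

```text
clock: 7.4
tcp_pos: [0.6434, -0.2259, 0.1391]
orientation: [-0.002, -0.557, 0.83, 0.003]
wrist_force: [-1.7, 0.7, -7.9]
finger_gap: 0.0598
grip_force: 68.4
clock: 7.9
tcp_pos: [0.6449, -0.227, 0.1008]
orientation: [-0.001, -0.557, 0.83, 0.001]
wrist_force: [-0.3, -0.4, -7.4]
finger_gap: 0.0596
grip_force: 68.8
cur [ 6.449000e-01 -2.270000e-01  1.008000e-01  2.477087e+02] tgt [ 6.454e-01 -2.260e-01  9.100e-02  2.477e+02]
travel [-0.009 -0.     0.082] rz 0.0 rows>= 1
scene 480 z 0.1282 c(mm) [ 81.6 -11.9] size [119.3  61. ] ang 85.2
```

```bash
python3 -m pendant '[{"travel":[-0.005,0,0.03],"rot":[0,0,0],"fingers":-1},{"travel":[-0.005,0,0.05],"rot":[0,0,0],"fingers":-1},{"travel":[-0.005,0,0.06],"rot":[0,0,0],"fingers":-1},{"travel":[-0.005,0,0.06],"rot":[0,0,0],"fingers":-1}]'
python3 -m pendant '[{"travel":[0,0,0.01],"rot":[0,0,0],"fingers":-1},{"travel":[0,0,0.015],"rot":[0,0,0],"fingers":-1},{"travel":[0,0,0.015],"rot":[0,0,0],"fingers":-1}]'
```

```text
clock: 8.4
tcp_pos: [0.6458, -0.2267, 0.0948]
orientation: [-0.0, -0.557, 0.83, 0.0]
wrist_force: [0.4, -0.0, -6.6]
finger_gap: 0.0595
grip_force: 68.8
clock: 8.7
tcp_pos: [0.6461, -0.2269, 0.0935]
orientation: [0.0, -0.557, 0.83, -0.0]
wrist_force: [-0.1, -0.4, -6.1]
finger_gap: 0.059
grip_force: 69.0
```

```bash
for i in 1; do python3 -m pendant '[{"travel":[0,0,0.009],"rot":[0,0,0],"fingers":-1},{"travel":[0,0,0.009],"rot":[0,0,0],"fingers":-1}]'; done
python3 -m pendant '[{"travel":[0,0,0.008],"rot":[0,0,0],"fingers":-1},{"travel":[0,0,0.008],"rot":[0,0,0],"fingers":-1}]'
```

```text
clock: 8.9
tcp_pos: [0.646, -0.227, 0.0932]
orientation: [0.0, -0.557, 0.83, -0.0]
wrist_force: [-1.5, -1.1, 0.4]
finger_gap: 0.0593
grip_force: 69.5
clock: 9.1
tcp_pos: [0.6461, -0.227, 0.0932]
orientation: [0.0, -0.557, 0.83, -0.001]
wrist_force: [-4.4, -0.4, 6.6]
finger_gap: 0.0595
grip_force: 70.3
```

```bash
python3 -m pendant '[{"travel":[0,0,-0.006],"rot":[0,0,0],"fingers":-0.2},{"travel":[0,0,-0.006],"rot":[0,0,0],"fingers":0.5},{"travel":[0,0,-0.006],"rot":[0,0,0],"fingers":1},{"travel":[0,0,-0.006],"rot":[0,0,0],"fingers":1},{"travel":[0,0,-0.006],"rot":[0,0,0],"fingers":1}]'
python3 -m pendant '[{"travel":[0,0,-0.1],"rot":[0,0,0],"fingers":1},{"travel":[0,0,-0.4],"rot":[0,0,0],"fingers":1},{"travel":[0,0,-0.8],"rot":[0,0,0],"fingers":1},{"travel":[0,0,-1],"rot":[0,0,0],"fingers":1}]'
python3 plan.py .5241 .298 .235 190.7
```

```text
clock: 9.6
tcp_pos: [0.6463, -0.2269, 0.0919]
orientation: [0.0, -0.557, 0.83, -0.0]
wrist_force: [-1.4, -0.6, -0.3]
finger_gap: 0.0854
grip_force: 0.0
clock: 10.0
tcp_pos: [0.6473, -0.2274, 0.2174]
orientation: [0.002, -0.557, 0.83, -0.003]
wrist_force: [0.6, -0.6, 0.3]
finger_gap: 0.0855
grip_force: 0.0
cur [ 6.473000e-01 -2.274000e-01  2.174000e-01  2.477149e+02] tgt [  0.5241   0.298    0.235  190.7   ]
travel [-0.732  0.522 -0.029] rz 0.19 rows>= 3
travel [-0.615  0.657 -0.029] rz 0.19 rows>= 3
travel [-0.473  0.765 -0.029] rz 0.19 rows>= 3
travel [-0.312  0.843 -0.029] rz 0.19 rows>= 3
travel [-0.139  0.889 -0.029] rz 0.19 rows>= 3
```

```bash
python3 -m pendant '[{"travel":[-0.732,0.522,-0.029],"rot":[0,0,0.19],"fingers":1},{"travel":[-0.732,0.522,-0.029],"rot":[0,0,0.19],"fingers":1},{"travel":[-0.732,0.522,-0.029],"rot":[0,0,0.19],"fingers":1}]' >/dev/null
python3 -m pendant '[{"travel":[-0.615,0.657,-0.029],"rot":[0,0,0.19],"fingers":1},{"travel":[-0.615,0.657,-0.029],"rot":[0,0,0.19],"fingers":1},{"travel":[-0.615,0.657,-0.029],"rot":[0,0,0.19],"fingers":1}]' >/dev/null
python3 -m pendant '[{"travel":[-0.473,0.765,-0.029],"rot":[0,0,0.19],"fingers":1},{"travel":[-0.473,0.765,-0.029],"rot":[0,0,0.19],"fingers":1},{"travel":[-0.473,0.765,-0.029],"rot":[0,0,0.19],"fingers":1}]' >/dev/null
python3 -m pendant '[{"travel":[-0.312,0.843,-0.029],"rot":[0,0,0.19],"fingers":1},{"travel":[-0.312,0.843,-0.029],"rot":[0,0,0.19],"fingers":1},{"travel":[-0.312,0.843,-0.029],"rot":[0,0,0.19],"fingers":1}]' >/dev/null
python3 -m pendant '[{"travel":[-0.139,0.889,-0.029],"rot":[0,0,0.19],"fingers":1},{"travel":[-0.139,0.889,-0.029],"rot":[0,0,0.19],"fingers":1},{"travel":[-0.139,0.889,-0.029],"rot":[0,0,0.19],"fingers":1},{"travel":[-0.139,0.889,-0.029],"rot":[0,0,0.19],"fingers":1},{"travel":[-0.139,0.889,-0.029],"rot":[0,0,0.19],"fingers":1}]'
python3 plan.py .5241 .298 .042 190.7
python3 - <<'E'
from h import *
for n in("scene","top"):
    im,d=env.read_camera(n); cv2.imwrite(f"pics/{n}1.png",im); np.savez(f"{n}1.npz",im=im,d=d); C=cloud(n,d)
    t=np.radians(-22.32); o=np.array([.5812,-.1640]); R=np.array([[np.cos(t),-np.sin(t)],[np.sin(t),np.cos(t)]])
    L=(C[...,:2]-o)@R
    for t in("skid","carton2"):
      for r in env.outline_of(n,t):
        m=r["mask"]&(d>0); z=C[...,2]
        zz=.048 if t=="skid" else .118
        mm=m&(abs(z-zz)<.008)
        if mm.sum()<150 or (abs(np.median(L[mm],0))>.2).any(): continue
        q=cv2.minAreaRect(L[mm].astype(np.float32)); print(n,t,round(r["conf"],2),mm.sum(),"z",np.median(z[mm]).round(4),"c",np.round(np.array(q[0])*1e3,1),"sz",np.round(np.array(q[1])*1e3,1),"a",round(q[2],2),"pctl",np.percentile(L[mm],[1,99],axis=0).round(4).tolist())
E
```

```text
clock: 11.7
tcp_pos: [0.5234, 0.2975, 0.2292]
orientation: [0.0, -0.094, 0.996, -0.001]
wrist_force: [-0.5, 0.2, -0.4]
finger_gap: 0.0855
grip_force: 0.0
cur [  0.5234   0.2975   0.2292 190.7446] tgt [5.241e-01 2.980e-01 4.200e-02 1.907e+02]
travel [-0.003  0.002  0.78 ] rz 0.0 rows>= 2
travel [-0.003  0.002  0.78 ] rz 0.0 rows>= 2
scene skid 0.63 2494 z 0.0499 c [-0.7  4.1] sz [235.3 240.2] a 89.66 pctl [[-0.1171, -0.0566], [0.1187, 0.1197]]
scene carton2 0.91 685 z 0.12 c [ 84.6 -35.7] sz [166.7  61.8] a 89.4 pctl [[0.0555, -0.1144], [0.1146, 0.0457]]
scene carton2 0.59 664 z 0.12 c [-14.1 -69.7] sz [207.9 117.5] a 25.2 pctl [[-0.1118, -0.1122], [0.057, -0.0039]]
top skid 0.88 2034 z 0.048 c [ 0.6 -1.2] sz [240.1 240.4] a 89.83 pctl [[-0.1184, -0.1193], [0.1167, 0.1169]]
top carton2 0.74 607 z 0.1181 c [-32.2 -82.6] sz [ 60.1 161.2] a 89.41 pctl [[-0.1106, -0.1117], [0.0461, -0.0532]]
```

```bash
cat > lay.py <<'E'
import sys; from h import *
t=np.radians(-22.32); o=np.array([.5812,-.1640]); R=np.array([[np.cos(t),-np.sin(t)],[np.sin(t),np.cos(t)]])
# mid-height crossings along scan lines on the height map: edges of each carton's top in skid axes
for n in("top","scene"):
    z=np.load(f"{n}{sys.argv[1]}.npz"); C=cloud(n,z["d"]); L=(C[...,:2]-o)@R; h=C[...,2]
    T=(h>.108)&(h<.13)&(z["d"]>0)
    P=L[T]
    for nm,c,ax in(("1",(-33,-83),0),("A",(83,-33),1),("B",(33,83),0),("C",(-83,33),1)):
        c=np.array(c)/1e3; hl=np.array([.083,.0325]) if ax==0 else np.array([.0325,.083])
        Q=P[(abs(P-c)<hl).all(1)]
        if len(Q)<150: continue
        q=cv2.minAreaRect(Q.astype(np.float32))
        print(n,nm,len(Q),"pctl.5",(np.percentile(Q,[.5,99.5],axis=0)*1e3).round(1).tolist(),"mean",(Q.mean(0)*1e3).round(1),"rect",np.round(np.array(q[0])*1e3,1),np.round(np.array(q[1])*1e3,1),round(q[2],1))
E
python3 lay.py 1
python3 - <<'E'
import cv2
a=cv2.imread("pics/top1.png")[130:225,310:415]; b=cv2.imread("pics/scene1.png")[135:240,205:330]
r=lambda i:cv2.resize(i,(400,400),interpolation=cv2.INTER_CUBIC)
cv2.imwrite("pics/c2.png",cv2.hconcat([r(a),r(b)]))
E
```

```text
top 1 645 pctl.5 [[-112.2, -112.4], [47.5, -52.8]] mean [-33.3 -82.6] rect [-31.8 -82.6] [ 60.3 161.9] 89.4
top A 627 pctl.5 [[54.8, -114.6], [114.7, 43.2]] mean [ 84.2 -35.7] rect [ 84.7 -35.4] [159.7  61. ] 89.9
scene 1 660 pctl.5 [[-113.6, -113.5], [46.4, -50.8]] mean [-30.1 -75.7] rect [-33.7 -82.4] [ 64.  161.1] 89.6
scene A 700 pctl.5 [[55.0, -114.4], [114.9, 46.4]] mean [ 86.4 -24.5] rect [ 84.6 -34. ] [163.4  61.8] 89.5
```

View pics/c2.png

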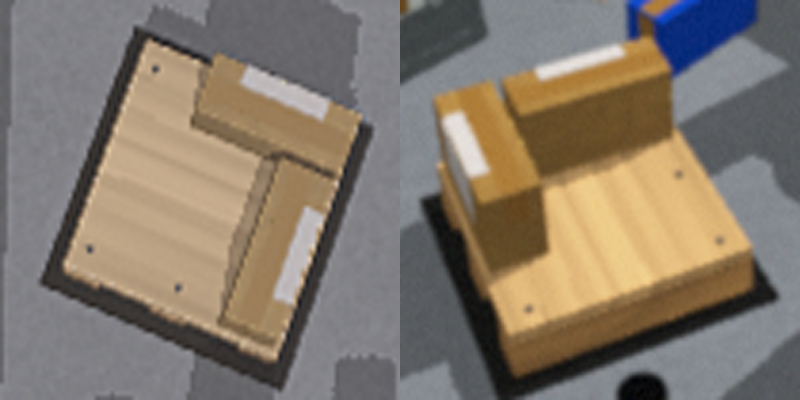

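Label A faces outward (+x) and its end meets carton1's line, about 2 mm off. I'll trim that at the end. Next is carton B.

```bash
python3 -m pendant '[{"travel":[-0.006,0.004,0.4],"rot":[0,0,0],"fingers":1},{"travel":[-0.006,0.004,0.75],"rot":[0,0,0],"fingers":1},{"travel":[-0.006,0.004,0.8],"rot":[0,0,0],"fingers":1}]' >/dev/null
python3 -m pendant '[{"travel":[0,0,0.3],"rot":[0,0,0],"fingers":1},{"travel":[0,0,0.6],"rot":[0,0,0],"fingers":1},{"travel":[0,0,0.74],"rot":[0,0,0],"fingers":1},{"travel":[0,0,0.74],"rot":[0,0,0],"fingers":1},{"travel":[0,0,0.74],"rot":[0,0,0],"fingers":1},{"travel":[0,0,0.74],"rot":[0,0,0],"fingers":1}]'
python3 plan.py .5241 .298 .044 190.7
```

```text
clock: 12.9
tcp_pos: [0.5251, 0.2997, 0.0468]
orientation: [0.002, -0.093, 0.996, 0.0]
wrist_force: [-0.0, -0.7, -0.3]
finger_gap: 0.0856
grip_force: 0.0
cur [5.25100e-01 2.99700e-01 4.68000e-02 1.90703e+02] tgt [5.241e-01 2.980e-01 4.400e-02 1.907e+02]
travel [ 0.011 -0.013  0.023] rz 0.0 rows>= 1
```

```bash
python3 -m pendant '[{"travel":[0.008,-0.013,0.015],"rot":[0,0,0],"fingers":1},{"travel":[0.008,-0.013,0.015],"rot":[0,0,0],"fingers":0},{"travel":[0.008,-0.013,0.015],"rot":[0,0,0],"fingers":-1},{"travel":[0.008,-0.013,0.015],"rot":[0,0,0],"fingers":-1},{"travel":[0.008,-0.013,0.015],"rot":[0,0,0],"fingers":-1},{"travel":[0.008,-0.013,0.015],"rot":[0,0,0],"fingers":-1},{"travel":[0.008,-0.013,0.015],"rot":[0,0,0],"fingers":-1}]' 60
python3 -m pendant '[{"travel":[0,0,-0.15],"rot":[0,0,0],"fingers":-1},{"travel":[0,0,-0.4],"rot":[0,0,0],"fingers":-1},{"travel":[0,0,-0.75],"rot":[0,0,0],"fingers":-1},{"travel":[0,0,-1],"rot":[0,0,0],"fingers":-1}]' >/dev/null
python3 -m pendant '[{"travel":[0,0,-0.35],"rot":[0,0,0],"fingers":-1},{"travel":[0,0,-0.7],"rot":[0,0,0],"fingers":-1},{"travel":[0,0,-0.8],"rot":[0,0,0],"fingers":-1},{"travel":[0,0,-0.8],"rot":[0,0,0],"fingers":-1}]'
python3 plan.py .6427 -.0998 .255 157.7
```

```text
clock: 13.6
tcp_pos: [0.5231, 0.2979, 0.0436]
orientation: [0.001, -0.093, 0.996, 0.0]
wrist_force: [-2.1, 0.7, 6.1]
finger_gap: 0.0593
grip_force: 67.5
clock: 14.4
tcp_pos: [0.5233, 0.2977, 0.2592]
orientation: [0.001, -0.093, 0.996, 0.0]
wrist_force: [0.7, 0.4, -8.3]
finger_gap: 0.0593
grip_force: 67.8
cur [  0.5233   0.2977   0.2592 190.7112] tgt [ 6.427e-01 -9.980e-02  2.550e-01  1.577e+02]
travel [-0.09  -0.86   0.009] rz 0.138 rows>= 3
travel [-0.213 -0.838  0.009] rz 0.138 rows>= 3
travel [-0.331 -0.799  0.009] rz 0.138 rows>= 3
travel [-0.442 -0.743  0.009] rz 0.138 rows>= 3
```

```bash
python3 -m pendant '[{"travel":[-0.03,-0.27,0],"rot":[0,0,0.04],"fingers":-1},{"travel":[-0.06,-0.57,0],"rot":[0,0,0.09],"fingers":-1},{"travel":[-0.09,-0.86,0.009],"rot":[0,0,0.138],"fingers":-1}]' >/dev/null
python3 -m pendant '[{"travel":[-0.07,-0.28,0],"rot":[0,0,0.04],"fingers":-1},{"travel":[-0.14,-0.56,0],"rot":[0,0,0.09],"fingers":-1},{"travel":[-0.213,-0.838,0.009],"rot":[0,0,0.138],"fingers":-1}]' >/dev/null
python3 -m pendant '[{"travel":[-0.11,-0.27,0],"rot":[0,0,0.04],"fingers":-1},{"travel":[-0.22,-0.53,0],"rot":[0,0,0.09],"fingers":-1},{"travel":[-0.331,-0.799,0.009],"rot":[0,0,0.138],"fingers":-1}]' >/dev/null
python3 -m pendant '[{"travel":[-0.17,-0.28,0],"rot":[0,0,0.04],"fingers":-1},{"travel":[-0.33,-0.56,0],"rot":[0,0,0.09],"fingers":-1},{"travel":[-0.442,-0.743,0.009],"rot":[0,0,0.138],"fingers":-1},{"travel":[-0.442,-0.743,0.009],"rot":[0,0,0.138],"fingers":-1},{"travel":[-0.442,-0.743,0.009],"rot":[0,0,0.138],"fingers":-1},{"travel":[-0.442,-0.743,0.009],"rot":[0,0,0.138],"fingers":-1}]'
python3 plan.py .6424 -.0994 .14 157.7
```

```text
clock: 15.9
tcp_pos: [0.6405, -0.0992, 0.2517]
orientation: [-0.002, 0.194, 0.981, 0.0]
wrist_force: [-0.2, 0.5, -6.8]
finger_gap: 0.0593
grip_force: 68.4
cur [ 6.405000e-01 -9.920000e-02  2.517000e-01  1.576438e+02] tgt [ 6.424e-01 -9.940e-02  1.400e-01  1.577e+02]
travel [-0.015  0.004  0.931] rz -0.001 rows>= 3
```

```bash
python3 -m pendant '[{"travel":[0,0,0.25],"rot":[0,0,0],"fingers":-1},{"travel":[0,0,0.5],"rot":[0,0,0],"fingers":-1},{"travel":[0,0,0.75],"rot":[0,0,0],"fingers":-1},{"travel":[0,0,0.9],"rot":[0,0,0],"fingers":-1},{"travel":[0,0,0.9],"rot":[0,0,0],"fingers":-1}]' >/dev/null
python3 -m pendant '[{"travel":[0,0,0.1],"rot":[0,0,0],"fingers":-1},{"travel":[0,0,0.2],"rot":[0,0,0],"fingers":-1},{"travel":[0,0,0.28],"rot":[0,0,0],"fingers":-1},{"travel":[0,0,0.32],"rot":[0,0,0],"fingers":-1},{"travel":[0,0,0.32],"rot":[0,0,0],"fingers":-1},{"travel":[0,0,0.32],"rot":[0,0,0],"fingers":-1}]'
python3 plan.py .6424 -.0994 .094 157.7
```

```text
clock: 17.0
tcp_pos: [0.6419, -0.1003, 0.1082]
orientation: [0.0, 0.194, 0.981, -0.0]
wrist_force: [-0.4, -0.1, -6.7]
finger_gap: 0.0595
grip_force: 68.6
cur [ 6.419000e-01 -1.003000e-01  1.082000e-01  1.575858e+02] tgt [ 6.424e-01 -9.940e-02  9.400e-02  1.577e+02]
travel [-0.001  0.008  0.118] rz -0.002 rows>= 1
```

```bash
python3 -m pendant '[{"travel":[-0.001,0.008,0.04],"rot":[0,0,-0.002],"fingers":-1},{"travel":[-0.001,0.008,0.08],"rot":[0,0,-0.002],"fingers":-1},{"travel":[-0.001,0.008,0.11],"rot":[0,0,-0.002],"fingers":-1},{"travel":[-0.001,0.008,0.115],"rot":[0,0,-0.002],"fingers":-1},{"travel":[-0.001,0.008,0.115],"rot":[0,0,-0.002],"fingers":-1}]'
python3 -m pendant '[{"travel":[0,0,0.009],"rot":[0,0,0],"fingers":-1},{"travel":[0,0,0.009],"rot":[0,0,0],"fingers":-1}]'
python3 plan.py .6424 -.0994 .0917 157.7
```

```text
clock: 17.5
tcp_pos: [0.6419, -0.0993, 0.0938]
orientation: [-0.0, 0.193, 0.981, -0.0]
wrist_force: [0.2, 1.6, -8.2]
finger_gap: 0.0595
grip_force: 68.6
clock: 17.7
tcp_pos: [0.6422, -0.0994, 0.0931]
orientation: [0.0, 0.193, 0.981, -0.0]
wrist_force: [-0.5, -0.2, -6.6]
finger_gap: 0.0596
grip_force: 68.6
cur [ 6.422000e-01 -9.940000e-02  9.310000e-02  1.577081e+02] tgt [ 6.424e-01 -9.940e-02  9.170e-02  1.577e+02]
travel [-0.001  0.     0.012] rz 0.0 rows>= 1
```

```bash
python3 -m pendant '[{"travel":[0,0,0.009],"rot":[0,0,0],"fingers":-1},{"travel":[0,0,0.009],"rot":[0,0,0],"fingers":-1}]' | grep -E "tcp|wrist"
python3 -m pendant '[{"travel":[0,0,0.006],"rot":[0,0,0],"fingers":-1},{"travel":[0,0,0.006],"rot":[0,0,0],"fingers":-1}]' | grep -E "tcp|wrist"
```

```text
tcp_pos: [0.6421, -0.0993, 0.0919]
wrist_force: [-0.1, 0.6, -7.8]
tcp_pos: [0.6422, -0.0993, 0.0917]
wrist_force: [-1.2, 0.4, -3.5]
```

Touching. One more small step, then release, lift and go to C.

```bash
python3 -m pendant '[{"travel":[0,0,0.005],"rot":[0,0,0],"fingers":-1},{"travel":[0,0,0.005],"rot":[0,0,0],"fingers":-1}]' | grep -E "tcp|wrist"
python3 -m pendant '[{"travel":[0,0,0],"rot":[0,0,0],"fingers":-0.2},{"travel":[0,0,0],"rot":[0,0,0],"fingers":0.5},{"travel":[0,0,0],"rot":[0,0,0],"fingers":1},{"travel":[0,0,0],"rot":[0,0,0],"fingers":1},{"travel":[0,0,0],"rot":[0,0,0],"fingers":1}]'
python3 -m pendant '[{"travel":[0,0,-0.1],"rot":[0,0,0],"fingers":1},{"travel":[0,0,-0.4],"rot":[0,0,0],"fingers":1},{"travel":[0,0,-0.8],"rot":[0,0,0],"fingers":1},{"travel":[0,0,-1],"rot":[0,0,0],"fingers":1}]'
python3 plan.py .4669 .411 .235 182.0
```

```text
tcp_pos: [0.6422, -0.0993, 0.0916]
wrist_force: [-3.7, 0.9, 1.4]
clock: 18.8
tcp_pos: [0.6426, -0.0994, 0.0908]
orientation: [0.0, 0.193, 0.981, -0.0]
wrist_force: [-0.9, 0.8, -0.4]
finger_gap: 0.0853
grip_force: 0.0
clock: 19.2
tcp_pos: [0.6436, -0.0997, 0.216]
orientation: [0.003, 0.193, 0.981, -0.0]
wrist_force: [0.1, -0.1, -0.5]
finger_gap: 0.0853
grip_force: 0.0
cur [ 6.43600e-01 -9.97000e-02  2.16000e-01  1.57713e+02] tgt [  0.4669   0.411    0.235  182.    ]
travel [ 0.595  0.676 -0.032] rz -0.081 rows>= 3
travel [ 0.536  0.724 -0.032] rz -0.081 rows>= 3
travel [ 0.473  0.767 -0.032] rz -0.081 rows>= 3
travel [ 0.406  0.804 -0.032] rz -0.081 rows>= 3
travel [ 0.337  0.835 -0.032] rz -0.081 rows>= 3
```

```bash
python3 -m pendant '[{"travel":[0.595,0.676,-0.032],"rot":[0,0,-0.081],"fingers":1},{"travel":[0.595,0.676,-0.032],"rot":[0,0,-0.081],"fingers":1},{"travel":[0.595,0.676,-0.032],"rot":[0,0,-0.081],"fingers":1}]' >/dev/null
python3 -m pendant '[{"travel":[0.536,0.724,-0.032],"rot":[0,0,-0.081],"fingers":1},{"travel":[0.536,0.724,-0.032],"rot":[0,0,-0.081],"fingers":1},{"travel":[0.536,0.724,-0.032],"rot":[0,0,-0.081],"fingers":1}]' >/dev/null
python3 -m pendant '[{"travel":[0.473,0.767,-0.032],"rot":[0,0,-0.081],"fingers":1},{"travel":[0.473,0.767,-0.032],"rot":[0,0,-0.081],"fingers":1},{"travel":[0.473,0.767,-0.032],"rot":[0,0,-0.081],"fingers":1}]' >/dev/null
python3 -m pendant '[{"travel":[0.406,0.804,-0.032],"rot":[0,0,-0.081],"fingers":1},{"travel":[0.406,0.804,-0.032],"rot":[0,0,-0.081],"fingers":1},{"travel":[0.406,0.804,-0.032],"rot":[0,0,-0.081],"fingers":1}]' >/dev/null
python3 -m pendant '[{"travel":[0.337,0.835,-0.032],"rot":[0,0,-0.081],"fingers":1},{"travel":[0.337,0.835,-0.032],"rot":[0,0,-0.081],"fingers":1},{"travel":[0.337,0.835,-0.032],"rot":[0,0,-0.081],"fingers":1},{"travel":[0.337,0.835,-0.032],"rot":[0,0,-0.081],"fingers":1},{"travel":[0.337,0.835,-0.032],"rot":[0,0,-0.081],"fingers":1},{"travel":[0.337,0.835,-0.032],"rot":[0,0,-0.081],"fingers":1}]' | grep tcp
python3 plan.py .4669 .411 .042 182.0
python3 - <<'E'
from h import *
for n in("scene","top"):
    im,d=env.read_camera(n); cv2.imwrite(f"pics/{n}2.png",im); np.savez(f"{n}2.npz",im=im,d=d)
E
python3 lay.py 2
```

```text
tcp_pos: [0.4664, 0.4097, 0.2299]
cur [  0.4664   0.4097   0.2299 181.8745] tgt [4.669e-01 4.110e-01 4.200e-02 1.820e+02]
travel [-0.002  0.005  0.783] rz -0.001 rows>= 2
travel [-0.002  0.005  0.783] rz -0.001 rows>= 2
top 1 640 pctl.5 [[-112.3, -112.6], [47.3, -52.7]] mean [-33.5 -82.6] rect [-32.1 -82.6] [ 60.5 161.8] 89.6
top A 623 pctl.5 [[55.0, -114.8], [114.9, 43.3]] mean [ 84.8 -36.2] rect [ 85.1 -35.8] [159.5  60.6] 89.9
top B 621 pctl.5 [[-47.1, 53.1], [113.6, 112.9]] mean [32.5 82.8] rect [33.2 83.3] [162.5  60.5] 0.0
scene 1 666 pctl.5 [[-112.6, -113.8], [46.4, -50.7]] mean [-30.2 -76. ] rect [-34.1 -82.8] [ 64.5 163.6] 90.0
scene A 679 pctl.5 [[55.2, -113.7], [114.9, 46.4]] mean [ 86.3 -26.6] rect [ 85.  -33.5] [165.1  60.4] 89.7
scene B 890 pctl.5 [[-46.3, 53.2], [112.2, 114.8]] mean [35.6 89.5] rect [32.5 83.2] [ 64.1 160.9] 89.5
```

B is at (33,83) as it should be. Now C.

```bash
python3 -m pendant '[{"travel":[-0.004,0.005,0.4],"rot":[0,0,-0.002],"fingers":1},{"travel":[-0.004,0.005,0.75],"rot":[0,0,-0.002],"fingers":1},{"travel":[-0.004,0.005,0.8],"rot":[0,0,-0.002],"fingers":1}]' >/dev/null
python3 -m pendant '[{"travel":[0,0,0.3],"rot":[0,0,0],"fingers":1},{"travel":[0,0,0.6],"rot":[0,0,0],"fingers":1},{"travel":[0,0,0.74],"rot":[0,0,0],"fingers":1},{"travel":[0,0,0.76],"rot":[0,0,0],"fingers":1},{"travel":[0,0,0.76],"rot":[0,0,0],"fingers":1},{"travel":[0,0,0.76],"rot":[0,0,0],"fingers":1}]' |grep tcp
python3 plan.py .4669 .411 .044 182.0
```

```text
tcp_pos: [0.4674, 0.4127, 0.0449]
cur [4.674000e-01 4.127000e-01 4.490000e-02 1.821134e+02] tgt [4.669e-01 4.110e-01 4.400e-02 1.820e+02]
travel [ 0.005 -0.014  0.008] rz 0.002 rows>= 1
```

```bash
python3 -m pendant '[{"travel":[0.005,-0.014,0.008],"rot":[0,0,0.002],"fingers":1},{"travel":[0.005,-0.014,0.008],"rot":[0,0,0.002],"fingers":0},{"travel":[0.005,-0.014,0.008],"rot":[0,0,0.002],"fingers":-1},{"travel":[0.005,-0.014,0.008],"rot":[0,0,0.002],"fingers":-1},{"travel":[0.005,-0.014,0.008],"rot":[0,0,0.002],"fingers":-1},{"travel":[0.005,-0.014,0.008],"rot":[0,0,0.002],"fingers":-1},{"travel":[0.005,-0.014,0.008],"rot":[0,0,0.002],"fingers":-1}]' 60
python3 -m pendant '[{"travel":[0,0,-0.15],"rot":[0,0,0],"fingers":-1},{"travel":[0,0,-0.4],"rot":[0,0,0],"fingers":-1},{"travel":[0,0,-0.75],"rot":[0,0,0],"fingers":-1},{"travel":[0,0,-1],"rot":[0,0,0],"fingers":-1}]' >/dev/null
python3 -m pendant '[{"travel":[0,0,-0.35],"rot":[0,0,0],"fingers":-1},{"travel":[0,0,-0.7],"rot":[0,0,0],"fingers":-1},{"travel":[0,0,-0.8],"rot":[0,0,0],"fingers":-1},{"travel":[0,0,-0.8],"rot":[0,0,0],"fingers":-1}]'
python3 plan.py .5169 -.1020 .255 67.7
```

```text
clock: 22.7
tcp_pos: [0.466, 0.4112, 0.043]
orientation: [0.001, -0.018, 1.0, 0.001]
wrist_force: [-0.1, 2.1, 5.2]
finger_gap: 0.0594
grip_force: 66.9
clock: 23.5
tcp_pos: [0.4659, 0.4107, 0.2584]
orientation: [0.001, -0.018, 1.0, 0.0]
wrist_force: [-0.2, -0.2, -7.0]
finger_gap: 0.0595
grip_force: 67.4
cur [  0.4659   0.4107   0.2584 182.0149] tgt [ 0.5169 -0.102   0.255  67.7   ]
travel [-0.055 -0.857  0.006] rz 0.381 rows>= 3
travel [-0.384 -0.768  0.006] rz 0.381 rows>= 3
travel [-0.652 -0.559  0.006] rz 0.381 rows>= 3
travel [-0.818 -0.262  0.006] rz 0.381 rows>= 3
travel [-0.855  0.077  0.006] rz 0.381 rows>= 3
```

```bash
python3 -m pendant '[{"travel":[-0.02,-0.28,0],"rot":[0,0,0.12],"fingers":-1},{"travel":[-0.04,-0.57,0],"rot":[0,0,0.25],"fingers":-1},{"travel":[-0.055,-0.857,0.006],"rot":[0,0,0.381],"fingers":-1}]' >/dev/null
python3 -m pendant '[{"travel":[-0.13,-0.26,0],"rot":[0,0,0.13],"fingers":-1},{"travel":[-0.26,-0.51,0],"rot":[0,0,0.25],"fingers":-1},{"travel":[-0.384,-0.768,0.006],"rot":[0,0,0.381],"fingers":-1}]' >/dev/null
python3 -m pendant '[{"travel":[-0.22,-0.19,0],"rot":[0,0,0.13],"fingers":-1},{"travel":[-0.43,-0.37,0],"rot":[0,0,0.25],"fingers":-1},{"travel":[-0.652,-0.559,0.006],"rot":[0,0,0.381],"fingers":-1}]' >/dev/null
python3 -m pendant '[{"travel":[-0.27,-0.09,0],"rot":[0,0,0.13],"fingers":-1},{"travel":[-0.55,-0.17,0],"rot":[0,0,0.25],"fingers":-1},{"travel":[-0.818,-0.262,0.006],"rot":[0,0,0.381],"fingers":-1}]' >/dev/null
python3 -m pendant '[{"travel":[-0.3,0.03,0],"rot":[0,0,0.13],"fingers":-1},{"travel":[-0.6,0.05,0],"rot":[0,0,0.25],"fingers":-1},{"travel":[-0.855,0.077,0.006],"rot":[0,0,0.381],"fingers":-1},{"travel":[-0.855,0.077,0.006],"rot":[0,0,0.381],"fingers":-1},{"travel":[-0.855,0.077,0.006],"rot":[0,0,0.381],"fingers":-1},{"travel":[-0.855,0.077,0.006],"rot":[0,0,0.381],"fingers":-1},{"travel":[-0.855,0.077,0.006],"rot":[0,0,0.381],"fingers":-1},{"travel":[-0.855,0.077,0.006],"rot":[0,0,0.381],"fingers":-1}]'
python3 plan.py .5172 -.1012 .14 67.7
```

```text
clock: 25.5
tcp_pos: [0.5163, -0.1013, 0.2539]
orientation: [-0.0, 0.83, 0.558, -0.0]
wrist_force: [0.1, 0.5, -5.7]
finger_gap: 0.0592
grip_force: 68.0
cur [ 0.5163 -0.1013  0.2539 67.8183] tgt [ 0.5172 -0.1012  0.14   67.7   ]
travel [0.004 0.007 0.949] rz 0.002 rows>= 3
```

Descend to about 8 mm above the neighbours' tops, then re-check xy.

```bash
python3 -m pendant '[{"travel":[0.004,0.007,0.2],"rot":[0,0,0.002],"fingers":-1},{"travel":[0.004,0.007,0.4],"rot":[0,0,0.002],"fingers":-1},{"travel":[0.004,0.007,0.6],"rot":[0,0,0.002],"fingers":-1},{"travel":[0.004,0.007,0.7],"rot":[0,0,0.002],"fingers":-1},{"travel":[0.004,0.007,0.7],"rot":[0,0,0.002],"fingers":-1},{"travel":[0.004,0.007,0.7],"rot":[0,0,0.002],"fingers":-1},{"travel":[0.004,0.007,0.7],"rot":[0,0,0.002],"fingers":-1}]' | grep tcp
python3 plan.py .5172 -.1012 .108 67.7
```

```text
tcp_pos: [0.5185, -0.1025, 0.1716]
cur [ 0.5185 -0.1025  0.1716 67.6064] tgt [ 0.5172 -0.1012  0.108  67.7   ]
travel [ 0.006 -0.014  0.53 ] rz -0.002 rows>= 2
```

```bash
python3 -m pendant '[{"travel":[0.006,-0.012,0.05],"rot":[0,0,-0.001],"fingers":-1},{"travel":[0.006,-0.012,0.2],"rot":[0,0,-0.001],"fingers":-1},{"travel":[0.006,-0.012,0.35],"rot":[0,0,-0.001],"fingers":-1},{"travel":[0.006,-0.012,0.48],"rot":[0,0,-0.001],"fingers":-1},{"travel":[0.006,-0.012,0.54],"rot":[0,0,-0.001],"fingers":-1},{"travel":[0.006,-0.012,0.54],"rot":[0,0,-0.001],"fingers":-1},{"travel":[0.006,-0.012,0.54],"rot":[0,0,-0.001],"fingers":-1}]' | grep -E "tcp|wrist"
python3 plan.py .5172 -.1012 .0935 67.7
```

```text
tcp_pos: [0.5168, -0.1012, 0.106]
wrist_force: [0.5, -0.3, -5.5]
cur [ 0.5168 -0.1012  0.106  67.6517] tgt [ 0.5172 -0.1012  0.0935 67.7   ]
travel [0.001 0.003 0.104] rz -0.001 rows>= 1
```

```bash
python3 -m pendant '[{"travel":[0.001,0.003,0.04],"rot":[0,0,-0.001],"fingers":-1},{"travel":[0.001,0.003,0.08],"rot":[0,0,-0.001],"fingers":-1},{"travel":[0.001,0.003,0.1],"rot":[0,0,-0.001],"fingers":-1},{"travel":[0.001,0.003,0.1],"rot":[0,0,-0.001],"fingers":-1},{"travel":[0.001,0.003,0.1],"rot":[0,0,-0.001],"fingers":-1}]' | grep -E "tcp|wrist"
python3 -m pendant '[{"travel":[0,0,0.009],"rot":[0,0,0],"fingers":-1},{"travel":[0,0,0.013],"rot":[0,0,0],"fingers":-1},{"travel":[0,0,0.013],"rot":[0,0,0],"fingers":-1}]' | grep -E "tcp|wrist"
python3 -m pendant '[{"travel":[0,0,0.006],"rot":[0,0,0],"fingers":-1},{"travel":[0,0,0.006],"rot":[0,0,0],"fingers":-1}]' | grep -E "tcp|wrist"
```

```text
tcp_pos: [0.5167, -0.1011, 0.0933]
wrist_force: [-0.4, 0.2, -5.9]
tcp_pos: [0.5167, -0.1011, 0.0917]
wrist_force: [-0.5, -0.2, -7.1]
tcp_pos: [0.5168, -0.1011, 0.0911]
wrist_force: [0.0, 0.1, -5.1]
```

```bash
python3 -m pendant '[{"travel":[0,0,0.005],"rot":[0,0,0],"fingers":-1},{"travel":[0,0,0.008],"rot":[0,0,0],"fingers":-1},{"travel":[0,0,0.008],"rot":[0,0,0],"fingers":-1}]' | grep -E "tcp|wrist"
python3 -m pendant '[{"travel":[0,0,0],"rot":[0,0,0],"fingers":-0.2},{"travel":[0,0,0],"rot":[0,0,0],"fingers":0.5},{"travel":[0,0,0],"rot":[0,0,0],"fingers":1},{"travel":[0,0,0],"rot":[0,0,0],"fingers":1},{"travel":[0,0,0],"rot":[0,0,0],"fingers":1}]'
python3 -m pendant '[{"travel":[0,0,-0.1],"rot":[0,0,0],"fingers":1},{"travel":[0,0,-0.4],"rot":[0,0,0],"fingers":1},{"travel":[0,0,-0.8],"rot":[0,0,0],"fingers":1},{"travel":[0,0,-1],"rot":[0,0,0],"fingers":1},{"travel":[0,0,-1],"rot":[0,0,0],"fingers":1}]'
python3 plan.py .6464 -.2266 .215 67.7
python3 - <<'E'
from h import *
for n in("scene","top"):
    im,d=env.read_camera(n); cv2.imwrite(f"pics/{n}3.png",im); np.savez(f"{n}3.npz",im=im,d=d)
E
python3 lay.py 3
```

```text
tcp_pos: [0.5168, -0.1011, 0.091]
wrist_force: [-4.3, 0.7, 5.5]
clock: 28.7
tcp_pos: [0.517, -0.1012, 0.0901]
orientation: [0.0, 0.83, 0.557, 0.0]
wrist_force: [0.6, 1.0, -0.2]
finger_gap: 0.0854
grip_force: 0.0
clock: 29.2
tcp_pos: [0.5193, -0.102, 0.2154]
orientation: [0.004, 0.83, 0.557, 0.003]
wrist_force: [1.1, -0.3, -0.3]
finger_gap: 0.0853
grip_force: 0.0
cur [ 0.5193 -0.102   0.2154 67.713 ] tgt [ 0.6464 -0.2266  0.215  67.7   ]
travel [-0.28   0.687  0.002] rz 0.0 rows>= 2
travel [-0.28   0.687  0.002] rz 0.0 rows>= 2
top 1 644 pctl.5 [[-112.6, -112.5], [48.0, -52.7]] mean [-33.  -82.6] rect [-31.9 -82.7] [ 60.3 161.7] 90.0
top A 373 pctl.5 [[55.3, -115.4], [115.2, 32.7]] mean [ 85.8 -67.2] rect [ 84.8 -37.9] [ 60.9 155.2] 0.1
scene 1 620 pctl.5 [[-113.4, -113.5], [46.4, -51.1]] mean [-27.2 -76.9] rect [-33.6 -83. ] [160.7  64.7] 0.4
scene A 676 pctl.5 [[54.8, -113.5], [114.8, 45.7]] mean [ 86.2 -26.9] rect [ 85.  -34.3] [162.5  61.1] 89.5
scene B 889 pctl.5 [[-46.4, 52.9], [112.1, 115.1]] mean [36.  89.5] rect [32.4 83.6] [160.3  63.4] 0.1
scene C 698 pctl.5 [[-112.6, -43.5], [-52.2, 114.9]] mean [-80.3  43.1] rect [-82.8  34.2] [ 61.5 163.1] 0.2
```

C is in place too, at about (-82.7, 34). A is about (+1.8, -1.6) mm off, so I'll regrasp it and trim it. There's ample time.

```bash
python3 -m pendant '[{"travel":[-0.28,0.687,0],"rot":[0,0,0],"fingers":1},{"travel":[-0.28,0.687,0],"rot":[0,0,0],"fingers":1},{"travel":[-0.28,0.687,0],"rot":[0,0,0],"fingers":1}]' >/dev/null
python3 -m pendant '[{"travel":[-0.28,0.687,0],"rot":[0,0,0],"fingers":1},{"travel":[-0.28,0.687,0],"rot":[0,0,0],"fingers":1},{"travel":[-0.28,0.687,0],"rot":[0,0,0],"fingers":1},{"travel":[-0.28,0.687,0],"rot":[0,0,0],"fingers":1},{"travel":[-0.28,0.687,0],"rot":[0,0,0],"fingers":1},{"travel":[-0.28,0.687,0],"rot":[0,0,0],"fingers":1},{"travel":[-0.28,0.687,0],"rot":[0,0,0],"fingers":1}]' | grep tcp
python3 plan.py .6461 -.227 .147 67.7
```

```text
tcp_pos: [0.6433, -0.2248, 0.2109]
cur [ 0.6433 -0.2248  0.2109 67.7587] tgt [ 0.6461 -0.227   0.147  67.7   ]
travel [-0.008  0.028  0.532] rz 0.001 rows>= 2
```

```bash
python3 -m pendant '[{"travel":[-0.004,0.014,0.2],"rot":[0,0,0],"fingers":1},{"travel":[-0.008,0.02,0.4],"rot":[0,0,0],"fingers":1},{"travel":[-0.008,0.02,0.5],"rot":[0,0,0],"fingers":1},{"travel":[-0.008,0.02,0.5],"rot":[0,0,0],"fingers":1},{"travel":[-0.008,0.02,0.5],"rot":[0,0,0],"fingers":1}]' | grep tcp
python3 plan.py .6461 -.227 .093 67.7
```

```text
tcp_pos: [0.6457, -0.2274, 0.1509]
cur [ 0.6457 -0.2274  0.1509 67.724 ] tgt [ 0.6461 -0.227   0.093  67.7   ]
travel [0.004 0.002 0.483] rz 0.0 rows>= 2
```

```bash
python3 -m pendant '[{"travel":[0.002,0,0.15],"rot":[0,0,0],"fingers":1},{"travel":[0.002,0,0.3],"rot":[0,0,0],"fingers":1},{"travel":[0.002,0,0.45],"rot":[0,0,0],"fingers":1},{"travel":[0.002,0,0.48],"rot":[0,0,0],"fingers":1},{"travel":[0.002,0,0.48],"rot":[0,0,0],"fingers":1},{"travel":[0.002,0,0.48],"rot":[0,0,0],"fingers":1}]' | grep -E "tcp|wrist"
python3 plan.py .6461 -.227 .093 67.7
```

```text
tcp_pos: [0.6466, -0.2278, 0.0942]
wrist_force: [-0.2, 0.4, 0.5]
cur [ 0.6466 -0.2278  0.0942 67.7124] tgt [ 0.6461 -0.227   0.093  67.7   ]
travel [ 0.004 -0.007  0.01 ] rz 0.0 rows>= 1
```

```bash
python3 -m pendant '[{"travel":[0.004,-0.007,0],"rot":[0,0,0],"fingers":1},{"travel":[0.004,-0.007,0],"rot":[0,0,0],"fingers":1},{"travel":[0.004,-0.007,0],"rot":[0,0,0],"fingers":0},{"travel":[0.004,-0.007,0],"rot":[0,0,0],"fingers":-1},{"travel":[0.004,-0.007,0],"rot":[0,0,0],"fingers":-1},{"travel":[0.004,-0.007,0],"rot":[0,0,0],"fingers":-1},{"travel":[0.004,-0.007,0],"rot":[0,0,0],"fingers":-1},{"travel":[0.004,-0.007,0],"rot":[0,0,0],"fingers":-1}]' 60 | grep -E "tcp|wrist|gap"
python3 -m pendant '[{"travel":[0,0,-0.02],"rot":[0,0,0],"fingers":-1},{"travel":[0,0,-0.04],"rot":[0,0,0],"fingers":-1},{"travel":[0,0,-0.04],"rot":[0,0,0],"fingers":-1},{"travel":[0,0,-0.04],"rot":[0,0,0],"fingers":-1}]' | grep -E "tcp|wrist"
python3 plan.py .6451 -.2248 .097 67.7
```

```text
tcp_pos: [0.6457, -0.2268, 0.0932]
wrist_force: [0.4, 0.5, 5.5]
finger_gap: 0.0594
tcp_pos: [0.6442, -0.2262, 0.0959]
wrist_force: [-0.2, 0.2, -7.2]
cur [ 0.6442 -0.2262  0.0959 67.7086] tgt [ 0.6451 -0.2248  0.097  67.7   ]
travel [ 0.014  0.002 -0.009] rz 0.0 rows>= 1
```

```bash
python3 -m pendant '[{"travel":[0.014,0.002,0],"rot":[0,0,0],"fingers":-1},{"travel":[0.014,0.002,0],"rot":[0,0,0],"fingers":-1},{"travel":[0.014,0.002,0],"rot":[0,0,0],"fingers":-1},{"travel":[0.014,0.002,0],"rot":[0,0,0],"fingers":-1}]' | grep -E "tcp|wrist"
python3 plan.py .6451 -.2248 .0937 67.7
```

```text
tcp_pos: [0.646, -0.2251, 0.0973]
wrist_force: [0.2, -0.3, -7.5]
cur [ 0.646  -0.2251  0.0973 67.7148] tgt [ 0.6451 -0.2248  0.0937 67.7   ]
travel [-0.001 -0.008  0.03 ] rz 0.0 rows>= 1
```

```bash
python3 -m pendant '[{"travel":[0,-0.008,0.01],"rot":[0,0,0],"fingers":-1},{"travel":[0,-0.008,0.02],"rot":[0,0,0],"fingers":-1},{"travel":[0,-0.008,0.026],"rot":[0,0,0],"fingers":-1},{"travel":[0,-0.008,0.026],"rot":[0,0,0],"fingers":-1}]' | grep -E "tcp|wrist"
python3 -m pendant '[{"travel":[0,0,0.006],"rot":[0,0,0],"fingers":-1},{"travel":[0,0,0.006],"rot":[0,0,0],"fingers":-1}]' | grep -E "tcp|wrist"
```

```text
tcp_pos: [0.645, -0.2247, 0.094]
wrist_force: [-1.1, 0.7, -7.3]
tcp_pos: [0.6451, -0.2248, 0.0934]
wrist_force: [0.6, -0.4, -7.8]
```

```bash
python3 -m pendant '[{"travel":[0,0,0.006],"rot":[0,0,0],"fingers":-1},{"travel":[0,0,0.006],"rot":[0,0,0],"fingers":-1}]' | grep -E "tcp|wrist"
python3 -m pendant '[{"travel":[0,0,0.005],"rot":[0,0,0],"fingers":-1},{"travel":[0,0,0.005],"rot":[0,0,0],"fingers":-1}]' | grep -E "tcp|wrist"
```

```text
tcp_pos: [0.6451, -0.2248, 0.0932]
wrist_force: [-2.6, 1.2, -4.6]
tcp_pos: [0.6452, -0.2248, 0.0932]
wrist_force: [-4.5, 1.6, 2.9]
```

Down. Release, lift clear, move back toward the start side (away over -y at height), and check.

```bash
python3 -m pendant '[{"travel":[0,0,0],"rot":[0,0,0],"fingers":-0.2},{"travel":[0,0,0],"rot":[0,0,0],"fingers":0.5},{"travel":[0,0,0],"rot":[0,0,0],"fingers":1},{"travel":[0,0,0],"rot":[0,0,0],"fingers":1},{"travel":[0,0,0],"rot":[0,0,0],"fingers":1}]' | grep -E "tcp|gap"
python3 -m pendant '[{"travel":[0,0,-0.1],"rot":[0,0,0],"fingers":1},{"travel":[0,0,-0.4],"rot":[0,0,0],"fingers":1},{"travel":[0,0,-0.8],"rot":[0,0,0],"fingers":1},{"travel":[0,0,-1],"rot":[0,0,0],"fingers":1},{"travel":[0,0,-1],"rot":[0,0,0],"fingers":1}]' | grep tcp
python3 plan.py .44 .15 .26 67.7
```

```text
tcp_pos: [0.6455, -0.225, 0.0922]
finger_gap: 0.0853
tcp_pos: [0.6475, -0.2259, 0.2188]
cur [ 0.6475 -0.2259  0.2188 67.7158] tgt [ 0.44  0.15  0.26 67.7 ]
travel [ 0.561 -0.697 -0.086] rz 0.0 rows>= 3
travel [ 0.561 -0.697 -0.086] rz 0.0 rows>= 3
travel [ 0.561 -0.697 -0.086] rz 0.0 rows>= 3
travel [ 0.56  -0.697 -0.086] rz 0.0 rows>= 3
```

```bash
python3 -m pendant '[{"travel":[0.56,-0.7,-0.1],"rot":[0,0,0],"fingers":1},{"travel":[0.56,-0.7,-0.1],"rot":[0,0,0],"fingers":1},{"travel":[0.56,-0.7,-0.1],"rot":[0,0,0],"fingers":1}]' >/dev/null
python3 -m pendant '[{"travel":[0.56,-0.7,-0.1],"rot":[0,0,0],"fingers":1},{"travel":[0.56,-0.7,-0.1],"rot":[0,0,0],"fingers":1},{"travel":[0.56,-0.7,-0.1],"rot":[0,0,0],"fingers":1}]' >/dev/null
python3 -m pendant '[{"travel":[0.56,-0.7,-0.1],"rot":[0,0,0],"fingers":1},{"travel":[0.56,-0.7,-0.1],"rot":[0,0,0],"fingers":1},{"travel":[0.56,-0.7,-0.1],"rot":[0,0,0],"fingers":1}]' >/dev/null
python3 -m pendant '[{"travel":[0.56,-0.7,-0.1],"rot":[0,0,0],"fingers":1},{"travel":[0.56,-0.7,-0.1],"rot":[0,0,0],"fingers":1},{"travel":[0.56,-0.7,-0.1],"rot":[0,0,0],"fingers":1},{"travel":[0.56,-0.7,-0.1],"rot":[0,0,0],"fingers":1},{"travel":[0.56,-0.7,-0.1],"rot":[0,0,0],"fingers":1},{"travel":[0.56,-0.7,-0.1],"rot":[0,0,0],"fingers":1}]' 
python3 - <<'E'
from h import *
for n in("scene","top"):
    im,d=env.read_camera(n); cv2.imwrite(f"pics/{n}4.png",im); np.savez(f"{n}4.npz",im=im,d=d)
a=cv2.imread("pics/top4.png")[80:240,200:480]; b=cv2.imread("pics/scene4.png")[110:350,150:400]
cv2.imwrite("pics/final.png",cv2.hconcat([cv2.resize(a,(440,300)),cv2.resize(b,(312,300))]))
E
python3 lay.py 4
```

```text
clock: 36.5
tcp_pos: [0.4371, 0.1502, 0.2597]
orientation: [0.0, 0.831, 0.556, -0.0]
wrist_force: [-0.1, 0.5, 0.2]
finger_gap: 0.0855
grip_force: 0.0
top 1 644 pctl.5 [[-112.9, -112.2], [47.0, -52.7]] mean [-33.7 -82.6] rect [-32.4 -82.7] [ 60.6 161.8] 89.6
top A 633 pctl.5 [[53.1, -112.9], [114.5, 45.1]] mean [ 83.3 -34.5] rect [ 83.8 -33.9] [ 62.5 159.8] 0.4
top B 619 pctl.5 [[-45.9, 53.1], [113.8, 113.0]] mean [32.3 82.9] rect [34.1 83.2] [161.8  60.4] 0.2
top C 647 pctl.5 [[-111.6, -45.7], [-51.1, 112.3]] mean [-82.1  33. ] rect [-81.3  33.7] [ 61.2 160.3] 0.2
scene 1 633 pctl.5 [[-112.5, -113.2], [46.7, -51.1]] mean [-27.8 -76.8] rect [-34.2 -82.5] [ 63.9 162.3] 89.6
scene A 672 pctl.5 [[53.4, -114.1], [113.2, 47.6]] mean [ 84.7 -26.1] rect [ 83.3 -33.1] [163.2  60.8] 89.7
scene B 881 pctl.5 [[-46.1, 52.3], [112.2, 114.9]] mean [35.6 89.2] rect [32.  83.6] [160.9  64.4] 0.4
scene C 706 pctl.5 [[-112.2, -45.0], [-52.3, 115.5]] mean [-80.1  43. ] rect [-82.7  33.3] [ 62.  165.6] 0.3
```

View pics/final.png

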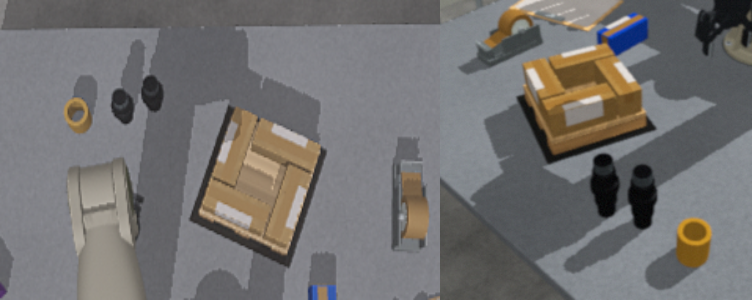

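The picture shows a complete pinwheel around top-crop (262,180). All labels face outward, each carton is within about 1 mm of its place, and the bystanders are undisturbed.

```bash
python3 -c "
from workcell import env
print(env.hand_in())"
```

```text
the job is handed in; nothing more can be done
None
```

The pinwheel is finished and handed in, at about 37 s on the robot's clock: all four cartons measured within about 1–2 mm of their places with labels outward, and carton1, the couplings, the bush and the dispenser were left undisturbed.

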